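# Undo the captive thumbscrews and lay the housing cover on its rest

### The job

Open up the small gear housing: loosen the two captive thumbscrews on its cover one after the other, turning each anticlockwise as far as it goes, and only then lift the cover plate straight off by its handle. Lay it gently (do not drop it) across the two narrow rails of the cover rest: flat, centred, the plate's long side square across the rails so that the screw ends hang free outside them. Leave the marker, the screwdriver and the spanner where they lie.

Things in the scene. Friction and masses are not known exactly. Their poses are not given: they have to be found in the camera images.
- housing: Fixed grey gear housing, 110 (x) x 180 (y, long axis) x 55 mm high, on a 140 x 180 x 6 mm foot. Origin: centre of its underside. Under the cover, a 5 mm deck at each end has a 10 x 20 mm slot (long along y) for the screw foot, 75 mm from the middle. It stands left or right, the cover rest at the other side. Behind (x over 0.58, y -0.15 to 0.2) is a fixed hopper fixture about 0.35 m tall: keep clear.
- cover: Loose aluminium cover plate, 110 (x) x 180 (y) x 4 mm, 0.25 to 0.4 kg with its screws, lying on top of the housing (its underside 55 mm above the bench). Origin: centre of its underside; z up, y its long axis, x its short axis. The screw ends reach 12 mm below its underside, with about 2 mm of play in the slots sideways and endways.
- cover_handle (a point): Centre of the grip bar of the cover's bridge handle, on the middle of the plate, 38.5 mm above the plate's underside. The bar runs 80 mm along the cover's x axis, is 12 mm wide (along y) and 11 mm high, with 29 mm free below it between two legs (60 mm apart inside). Axes as the cover's.
- screw_a_wing (a point): Middle of the flat upright wing of the captive thumbscrew at the cover's +y end (75 mm from the middle, on the centre line), on its turning axis, 24 mm above the plate's underside. The wing is 36 mm long (along this point's x axis), 9 mm thick (its y axis) and 19 mm high, its top 32 mm above the plate's underside.
- screw_a (a joint): Turn of that thumbscrew about its upright axis, rad: 0 to 0.2 = fastened (wing roughly across the plate, its T-shaped foot hooked under the deck), grows anticlockwise seen from above, hard stop at 1.35 = undone (wing along the plate's y axis, the foot, 16 x 5 mm, in line with its slot). It turns against a light friction of 0.05 N m and stays where it is left; the foot passes the slot from about 1.1 on. It stays in the cover.
- screw_b_wing (a point): The same point on the like thumbscrew at the cover's -y end.
- screw_b (a joint): Turn of the thumbscrew at the cover's -y end, as for the other.
- cover_rest: Fixed stand 60 mm high: a 100 x 100 x 6 mm foot plate carrying two narrow rubber-topped rails that run along its x axis, each 130 mm long and 10 mm wide, their centre lines at y = -40 and +40 mm. Origin: centre of the foot's underside, on the bench.
- rest_top (a point): Point midway between the two rails at the height of their tops, 60 mm above the bench; axes as the stand's. The cover's underside centre belongs here, its y axis along this y axis (either way round).
- marker_0: Bystander: black marker, 14 x 129 x 12 mm, lying between the two stands. Origin: centre of its underside.
- driver_red: Bystander: screwdriver, 31 x 210 x 29 mm, lying at the left. Origin: centre of its underside.
- spanner_13: Bystander: spanner, 32 x 162 x 6 mm, lying at the back right. Origin: centre of its underside.

How it is judged:
By the outcome, as a careful person would: the job done as asked, in the order asked, and still so for the second after the job is handed in, with the robot touching nothing.
It also fails if it takes over 66 s, if anything falls off the work surface, if the arm or the gripper's body presses on something with over 40 N, if the wrist force passes 120 N, or if a joint passes its speed limit or range.

### The arm

A 6-joint arm with a two-finger parallel gripper is mounted at the origin on a cart in front of the work surface, level with it; the furniture and walls round the work are solid. World frame = base frame: x ahead of the robot, y to its left, z up, the work surface at z = 0. Lengths are in mm, angles in rad, forces in N, time in s.
With the tool pointing down it reaches from about 350 to 875 mm from the base axis. Payload 4.2 kg.
Tool frame: the origin (TCP) lies between the finger pads; the fingertips stand 17 mm ahead of it and the grasp point (between the pads) lies 2 mm behind it (nose_length is the distance from the TCP to the fingertips, in mm); z points along the fingers, y is the direction in which the jaws open and shut (so a half turn about z gives the same grasp; the last joint's range is limited). The gripper opens to 85 mm and grips with 20 to 120 N. Pads are 22 mm wide; open, the fingers measure 114 mm over their backs; the gripper's body (76 mm by 85 mm) begins 54 mm behind the grasp point. The pads swing forward as they close: fully open they stand 13 mm farther back than shut.
Start: joints at [1.514, 0.385, 0.008, 0, -1.194, -0.259], TCP at [194.078, 594.082, 248.312] pointing down, gripper open.
Joint ranges: [-3.14, 3.14], [-1.21, 2.06], [-1.07, 1.41], [-3.16, 2.05], [-2.99, -0.16], [-3.1, 3.1]. Speed limits (rad/s): [2.79, 2.79, 3.14, 3.14, 3.14, 3.14].

### API

Orientations are given as a unit quaternion [x, y, z, w].
In Python, from bench import * gives the robot as it stands.
- The arm moves only by the tool jog_arm, never from a script. Its argument "increments" is a list of rows, each a list of 4 numbers: the shift along the tool's x, y, z in m, then the turn about the tool's z in degrees. A call has 1 to 10 rows; each row is the pose to reach, as a shift and turn from the pose measured when the call began, along the tool's axes at that moment; what a row does not reach only later rows make up. A row lasts 1/8 s, in which the tool goes at most 62.5 mm and 10.7 degrees, less where a joint would pass 70% of its speed; a pose out of reach is approached as far as the arm can. A call with a gripper value outside its range is refused whole. "hand" is the gripper's target within -1 to 1 (fully open at 1, half-way at 0, shut at -1), set as the call begins (left out, the last holds). The fingers move at their own pace and stop on an object; the grip force is fixed at half the most. Time passes only in rows, so rows that repeat a pose let the fingers close. It gives the time, the measured TCP pose, the force and the opening at its end, in the units of the state.
- read_state(): the state, without advancing time (a new reading comes with each control period).
- get_image(name): name is "side" or "top"; returns the picture (480x640x3 uint8, red, green, blue); there is no depth.
- calibration(name): a dict with "fx", "fy", "cx", "cy" (pixels), "position" and "rotation" of the camera in the world. Camera axes: x right, y up, looking along -z (the intrinsics and any distortion apply to the point x, -y, -z); pixel columns grow to the right and rows downward; lengths in mm; the calibration is good to about 2 mm. A picture is of the moment at which its call begins. calibration takes no time and is no camera call.
- job_done(): hands the job in, once; it reports no verdict.
The state is a dict: "clock": time; "joints": joint angles; "joint_vel": joint speeds; "joint_efforts": joint torques, N m; "position": TCP position; "ee_rot": TCP orientation; "contact_force": force on the tool from outside, world axes, zero at the start; "wrist_torque": the same for the moment, N m; "gripper_width": finger opening in mm.
Only numpy, scipy, OpenCV 4.12 (cv2) and the standard library are available. Lean on these libraries where they do the work, as an engineer would, in place of code of your own. Each camera call takes 0.05 s, during which the arm holds its last target.

## Working session

There is one attempt and no reset: what is moved stays moved. The work goes in short steps, Python scripts to look and compute and a tool call to move; the robot and the scene stay as the last step left them, time stands still between calls to the robot, and variables do not carry over. Pictures are saved under pics/ and viewed, and the job is handed in when it is done.

Besides the shell and the picture viewer there is one more tool, called after "Call:" as name(argument=value, ...) on one line, values as JSON. jog_arm: Moves the arm, as the interface text tells. Its arguments: {"type":"object","properties":{"increments":{"type":"array"},"hand":{"type":"number"}},"required":["increments"]}

```bash
ls; mkdir -p pics
python3 - <<'E'
from bench import *
import cv2,json
for n in("top","side"):
    cv2.imwrite(f"pics/{n}0.png",get_image(n)[:,:,::-1]); c=calibration(n);print(n,c)
print(read_state())
E
```

```text
pics
top {'fx': 601.566615660768, 'fy': 601.566615660768, 'cx': 311.0470921965133, 'cy': 229.86235312880444, 'position': array([ 390.97233945,   73.18002976, 1330.58315609]), 'rotation': array([-0.0476264 ,  0.04589503,  0.70721912, -0.70389381])}
side {'fx': 462.3152134925889, 'fy': 462.3152134925889, 'cx': 318.36670465549497, 'cy': 236.86636875117208, 'position': array([ 528.25056286, -857.31372401,  931.9000134 ]), 'rotation': array([ 0.3964281 , -0.01323732, -0.02070928,  0.91773671])}
{'clock': 0.1, 'joints': array([ 1.51358990e+00,  3.85488979e-01,  6.78837495e-03, -4.61816127e-04,
       -1.19401254e+00, -2.58640201e-01]), 'joint_vel': array([ 0.00045623, -0.00127207,  0.00350492,  0.00367436,  0.00022349,
        0.00045719]), 'joint_efforts': array([-4.53428984e-04, -3.93321025e+01,  1.88928133e+01,  4.19793382e+00,
       -2.60413552e-03,  4.22299891e-06]), 'position': array([193.93821914, 593.64036062, 247.3314709 ]), 'ee_rot': array([ 9.87542135e-01, -1.57351730e-01, -1.17176747e-04,  9.75129451e-04]), 'contact_force': array([-0.54908704, -0.6193299 , -0.33162776]), 'wrist_torque': array([-0.02976744, -0.03603199, -0.02237739]), 'gripper_width': 85.0593035035875}
```

View pics/top0.png

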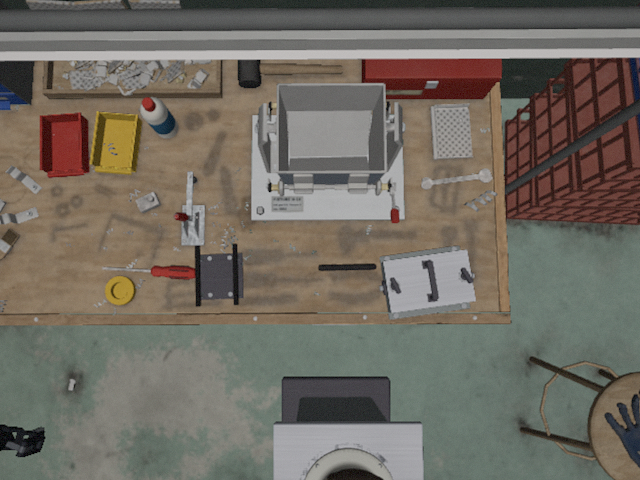

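View pics/side0.png

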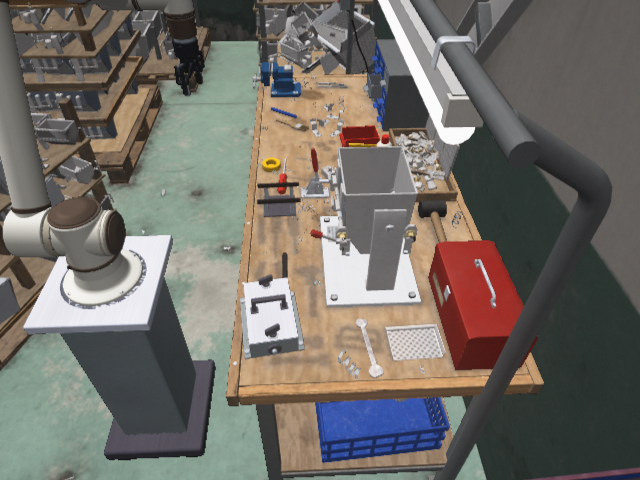

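The top view shows the housing with its cover at the right (~(428,282)), the rest at the left (~(219,275)), and the marker between them at (347,267). In the side view the housing is at (270,317) and the rest at (280,198). I'll zoom in next.

```bash
cat > h.py <<'E'
import numpy as np,cv2
from scipy.spatial.transform import Rotation as R
from bench import *
def ray(n,u,v):
    c=calibration(n);r=c["rotation"];r=np.array(r)
    M=R.from_quat(r).as_matrix()
    d=np.array([(u-c["cx"])/c["fx"],-(v-c["cy"])/c["fy"],-1.])
    return np.array(c["position"]),M@d
def onz(n,u,v,z):
    p,d=ray(n,u,v);return p+d*(z-p[2])/d[2]
def proj(n,P):
    c=calibration(n);M=R.from_quat(c["rotation"]).as_matrix()
    q=M.T@(np.array(P,float)-c["position"]);return np.array([c["cx"]+c["fx"]*q[0]/-q[2],c["cy"]-c["fy"]*q[1]/-q[2]])
def tri(u1,u2):
    p,d=ray("top",*u1);q,e=ray("side",*u2)
    s=np.linalg.lstsq(np.c_[d,-e],q-p,rcond=None)[0]
    a=p+s[0]*d;b=q+s[1]*e;return (a+b)/2,np.linalg.norm(a-b)
def crop(img,u0,v0,w,h,k,name):
    im=cv2.resize(img[v0:v0+h,u0:u0+w],None,fx=k,fy=k,interpolation=cv2.INTER_CUBIC)
    cv2.imwrite(name,im[:,:,::-1])
E
python3 - <<'E'
from h import *
t=cv2.imread("pics/top0.png")[:,:,::-1];s=cv2.imread("pics/side0.png")[:,:,::-1]
crop(t,370,235,114,90,7,"pics/t_h.png");crop(t,180,230,90,85,7,"pics/t_r.png")
crop(s,230,265,85,100,6,"pics/s_h.png")
for p in[(428,282,55),(219,275,60)]:print(onz("top",*p))
E
```

```text
[ 448.42243963 -170.76480763   55.        ]
[464.98289621 270.61970732  60.        ]
```

View pics/t_h.png

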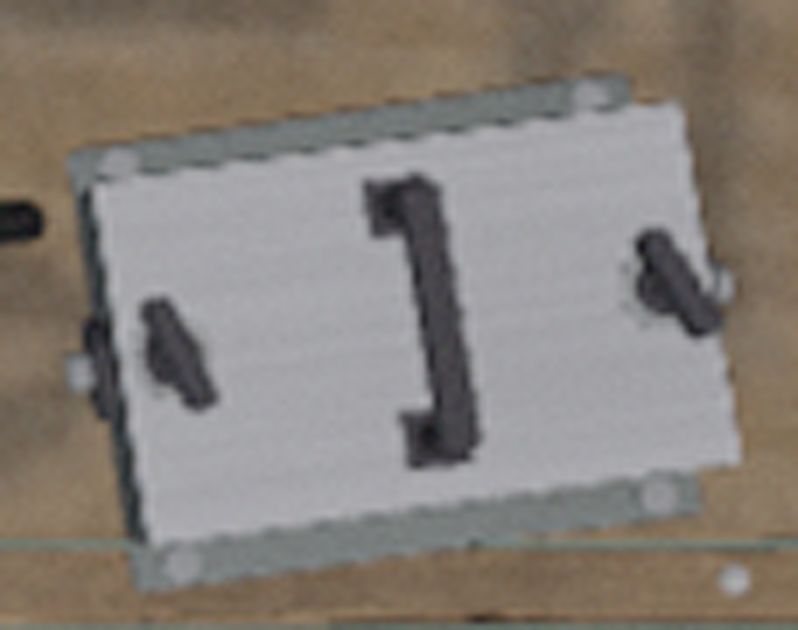

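View pics/t_r.png

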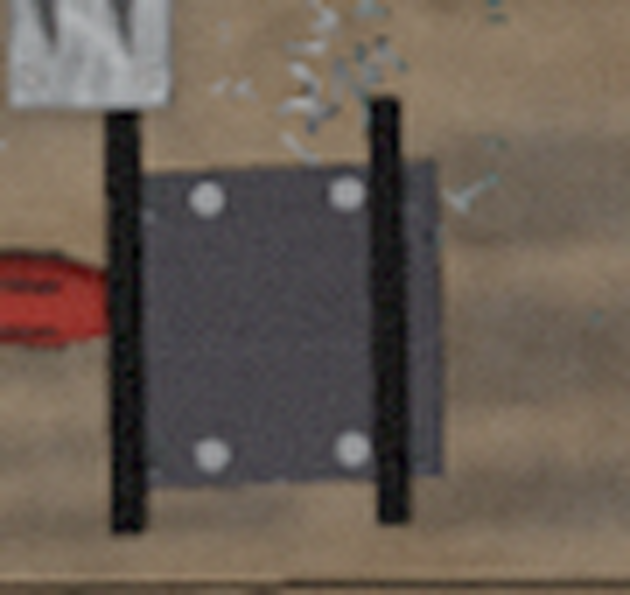

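View pics/s_h.png

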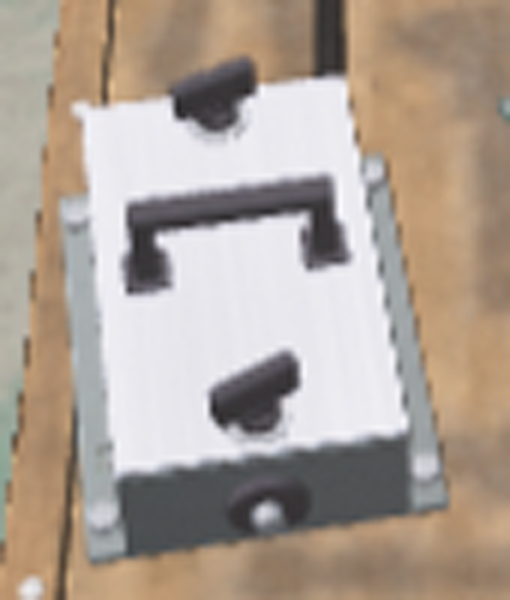

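Run:
```python
from h import *
t=cv2.imread("pics/top0.png");s=cv2.imread("pics/side0.png")
def comps(img,mask,box,minA=15):
    m=np.zeros_like(mask);u0,v0,u1,v1=box;m[v0:v1,u0:u1]=mask[v0:v1,u0:u1]
    n,l,st,c=cv2.connectedComponentsWithStats(m)
    out=[]
    for i in range(1,n):
        if st[i,4]<minA:continue
        cn=max(cv2.findContours((l==i).astype(np.uint8),0,2)[0],key=cv2.contourArea)
        r=cv2.minAreaRect(cn);out.append((st[i].tolist(),c[i].round(2).tolist(),r))
    return out
g=cv2.cvtColor(t,cv2.COLOR_BGR2HSV);V=g[...,2];S=g[...,1]
white=((V>130)&(S<60)).astype(np.uint8)
print("plate")
for o in comps(t,white,(372,235,484,322),300):
    print(o); 
    for b in cv2.boxPoints(o[2]):print(b,onz("top",*b,59).round(1))
    print('c',onz("top",*o[2][0],59))
dark=((V<100)&(S<90)).astype(np.uint8)
print("dark top")
for o in comps(t,dark,(385,245,476,312)):
    print(o)
for o in comps(t,(V<45).astype(np.uint8),(190,240,250,310),60):
    print("rail",o)
    for b in cv2.boxPoints(o[2]):print(b,onz("top",*b,60).round(1))
gs=cv2.cvtColor(s,cv2.COLOR_BGR2HSV)
dk=((gs[...,2]<100)).astype(np.uint8)
for o in comps(s,dk,(243,273,300,340)):print("side",o)
for px in[(193,245),(182,245),(204,207),(190,175)]:print(onz("top",*px,0).round(0))
print(t[283,395],t[270,410],t[250,430],t[295,428])
```

```text
plate
([383, 247, 93, 72, 4076], [428.53, 281.19], ((429.2726135253906, 281.38079833984375), (62.649818420410156, 86.60246276855469), 81.75367736816406))
[381.9262  256.59042] [502.4 -74.   59. ]
[467.63324 244.1691 ] [ 528.  -256.6   59. ]
[476.61902 306.17117] [ 397.3 -270.3   59. ]
[390.912  318.5925] [372.3 -90.2  59. ]
c [ 449.5309561  -172.71939097   59.        ]
dark top
([422, 260, 16, 42, 302], [430.99, 280.07], ((429.9729919433594, 280.33782958984375), (40.77094650268555, 10.357135772705078), 80.53767395019531))
([461, 268, 13, 15, 109], [466.03, 275.67], ((465.4878234863281, 276.1097412109375), (17.02294158935547, 8.121036529541016), 51.34019470214844))
([385, 279, 6, 33, 72], [386.75, 296.92], ((386.37530517578125, 295.168701171875), (32.387664794921875, 2.4723410606384277), 81.46923065185547))
([390, 278, 11, 15, 91], [394.51, 285.27], ((394.2500305175781, 285.25), (15.811387062072754, 7.273237228393555), 71.56504821777344))
rail ([233, 244, 6, 61, 277], [235.09, 274.15], ((235.5, 274.0), (60.0, 5.0), 90.0))
[233. 244.] [530.6 241.9  60. ]
[238. 244.] [530.6 231.3  60. ]
[... 264 characters left out ...]
467 245.88823] [527. 314.  60.]
[200.66539 304.95374] [402.4 308.1  60. ]
[196.00233 305.08325] [402.2 317.9  60. ]
side ([282, 273, 6, 5, 26], [284.35, 274.69], ((284.5, 275.0), (4.0, 5.0), 90.0))
side ([259, 276, 13, 11, 93], [265.22, 280.7], ((265.0, 281.0), (10.0, 12.0), 90.0))
side ([251, 297, 36, 17, 184], [267.58, 302.94], ((267.9700012207031, 304.28997802734375), (12.44507884979248, 36.06244659423828), 81.8698959350586))
side ([265, 325, 15, 12, 97], [272.05, 331.01], ((272.9000244140625, 331.8000793457031), (8.497058868408203, 15.205260276794434), 63.43495178222656))
[535. 339.   0.]
[536. 363.   0.]
[621. 316.   0.]
[695. 349.   0.]
[76 67 72] [172 168 168] [116 113 108] [68 63 68]
```

```bash
cat > m.py <<'E'
from h import *
def fit_edge(img,p,q,half=4,n=40):
    """subpixel edge between p,q: strongest gradient along normal; returns line endpoints"""
    g=cv2.GaussianBlur(cv2.cvtColor(img,cv2.COLOR_RGB2GRAY).astype(np.float32),(3,3),0)
    p=np.array(p,float);q=np.array(q,float);d=(q-p)/np.linalg.norm(q-p);nn=np.array([-d[1],d[0]])
    o=np.arange(-half,half+.01,.1);pts=[]
    for s in np.linspace(.08,.92,n):
        c=p+s*(q-p);xy=c+o[:,None]*nn
        pr=cv2.remap(g,xy[:,0].astype(np.float32)[None],xy[:,1].astype(np.float32)[None],cv2.INTER_LINEAR)[0]
        gr=np.abs(np.gradient(pr));w=gr*(gr>.5*gr.max());pts.append(c+nn*(w@o/w.sum()))
    pts=np.array(pts,np.float32)
    vx,vy,x,y=cv2.fitLine(pts,cv2.DIST_HUBER,0,.01,.01).ravel()
    r=np.abs((pts-[x,y])@[-vy,vx]);return np.array([x,y]),np.array([vx,vy]),np.median(r)
def inter(a,b):
    s=np.linalg.solve(np.c_[a[1],-b[1]],b[0]-a[0]);return a[0]+s[0]*a[1]
def quad(img,cor,half=3):
    E=[fit_edge(img,cor[i],cor[(i+1)%4],half) for i in range(4)]
    return [inter(E[i-1],E[i]) for i in range(4)],[round(float(e[2]),2) for e in E]
E
python3 - <<'E'
from m import *
t=cv2.imread("pics/top0.png")[:,:,::-1]
cor=[(383.1,261.0),(467.1,249.6),(475.7,301.4),(391.1,312.9)]
for hf in(1.5,2.5):
    Q,r=quad(t,cor,hf);W=np.array([onz("top",*q,59) for q in Q])
    print(r,np.round(Q,1).tolist());print(W.round(1).tolist(),W.mean(0))
    L=[np.linalg.norm(W[i]-W[(i+1)%4]) for i in range(4)];print(np.round(L,1))
    y1=W[0]-W[1];y2=W[3]-W[2];x1=W[0]-W[3];x2=W[1]-W[2]
    print([np.degrees(np.arctan2(-y[0],y[1])) for y in(y1,y2)],[np.degrees(np.arctan2(x[1],x[0])) for x in(x1,x2)])
V=cv2.cvtColor(t,cv2.COLOR_RGB2GRAY).astype(float)
for name,u0 in(("L",197.5),("R",235)):
    P=[]
    for v in range(252,300):
        us=np.arange(int(u0)-5,int(u0)+7);w=np.clip(50-V[v,us],0,30);P.append((w@us/w.sum(),v))
    P=np.array(P);k=np.polyfit(P[:,1],P[:,0],1)
    a=onz("top",np.polyval(k,252),252,60);b=onz("top",np.polyval(k,299),299,60)
    m=onz("top",np.polyval(k,275),275,60);d=a-b
    col=V[238:312,int(round(u0-.5)):int(round(u0+1.5))].mean(1)
    print(name,k,m.round(1),np.degrees(np.arctan2(d[1],d[0])));print(col[:14].round(),col[-14:].round())
E
```

```text
[0.2, 0.15, 0.14, 0.13] [[382.6000061035156, 261.1000061035156], [466.5, 249.10000610351562], [475.70001220703125, 300.6000061035156], [390.70001220703125, 312.6000061035156]]
[[492.7, -75.3, 59.0], [517.4, -253.8, 59.0], [408.8, -268.7, 59.0], [384.6, -90.1, 59.0]] [ 450.90162862 -171.98522244   59.        ]
[180.1 109.6 180.3 109.1]
[np.float64(7.871947206373335), np.float64(7.710764058116692)] [np.float64(7.764295138023213), np.float64(7.851030734954753)]
[0.21, 0.24, 0.16, 0.16] [[382.70001220703125, 261.1000061035156], [466.3999938964844, 249.10000610351562], [475.3999938964844, 300.3999938964844], [390.70001220703125, 312.6000061035156]]
[[492.7, -75.5, 59.0], [517.4, -253.5, 59.0], [409.2, -268.3, 59.0], [384.7, -90.1, 59.0]] [ 451.00303763 -171.81605851   59.        ]
[179.7 109.2 179.9 109.1]
[np.float64(7.89739316174306), np.float64(7.845124498567491)] [np.float64(7.676933607577161), np.float64(7.790808896002962)]
L [1.48410940e-02 1.93452598e+02] [465.2 315.9  60. ] 2.01844024114049
[162. 169. 164. 166. 165. 164. 156.  99.   8.  22.  24.  27.  26.  20.] [ 28.  30.  29.  21.  22.  29.  17.  20.  72. 107. 116. 114. 112. 115.]
R [2.36819344e-02 2.28639671e+02] [464.8 236.5  60. ] 2.052316048970427
[126. 119. 120. 115. 124.  88.  32.  25.  25.  26.  18.  25.  27.  21.] [ 23.  28.  22.  22.  24.  22.  39.  96. 112. 111. 117. 114. 115. 118.]
```

Run:
```python
from m import *
s=cv2.imread("pics/side0.png")[:,:,::-1]
for n,u,r in(("L",193.45+.0148*275.5,(245.3,305.8)),("R",228.64+.0237*274,(243.5,304.8))):
    k=dict(L=(.01484,193.453),R=(.02368,228.64))[n]
    print(n,[onz("top",k[0]*v+k[1],v,60).round(1) for v in r])
def place(c,yaw,p):
    return np.r_[c[:2]+R.from_euler('z',yaw,degrees=True).as_matrix()[:2,:2]@p[:2],c[2]+p[2]]
C=np.array([451,-172,55]);Rr=np.array([465.8,276.2,60])
k=6
def draw(n,img,box,pts,name):
    u0,v0,w,h=box;im=cv2.resize(img[v0:v0+h,u0:u0+w],None,fx=k,fy=k,interpolation=cv2.INTER_CUBIC).copy()
    for p in pts:
        q=(proj(n,p)-[u0,v0]+.5)*k;cv2.circle(im,tuple(int(x) for x in q),3,(255,0,0),1)
    cv2.imwrite(name,im[:,:,::-1])
P=[place(C,7.8,np.array(p)) for p in[(55,90,4),(-55,90,4),(55,-90,4),(-55,-90,4),(40,0,44),(-40,0,44),(0,75,32),(0,-75,32)]]
Q=[place(Rr,2.03,np.array(p)) for p in[(65,40,0),(-65,40,0),(65,-40,0),(-65,-40,0)]]
t=cv2.imread("pics/top0.png")[:,:,::-1]
draw("top",t,(370,235,114,90),P,"pics/dt.png");draw("side",s,(230,265,85,100),P,"pics/ds.png")
draw("side",s,(245,140,100,90),Q,"pics/dr.png")
a=cv2.imread("pics/ds.png");b=cv2.imread("pics/dr.png");c=np.zeros((600,800,3),np.uint8)
a=cv2.resize(a,(400,470));b=cv2.resize(b,(400,360));c[:470,:400]=a;c[:360,400:]=b;cv2.imwrite("pics/dsr.png",c)
```

```text
L [array([528.2, 318.2,  60. ]), array([400.7, 313.7,  60. ])]
R [array([531.7, 238.9,  60. ]), array([402.4, 234.3,  60. ])]
```

View pics/dt.png

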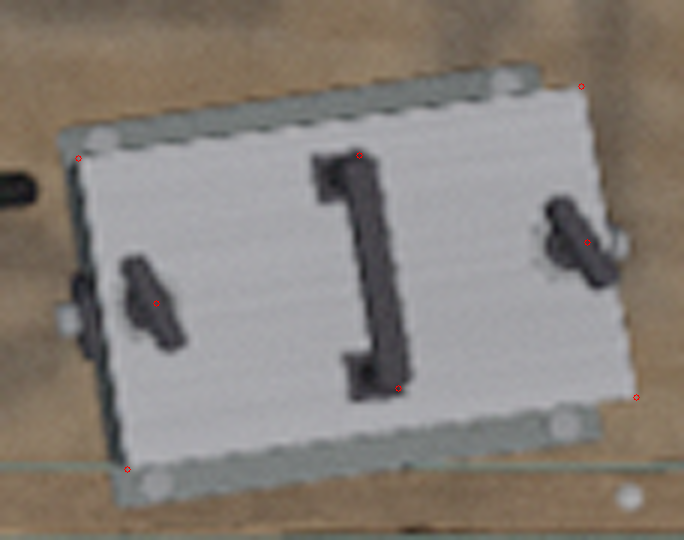

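View pics/dsr.png

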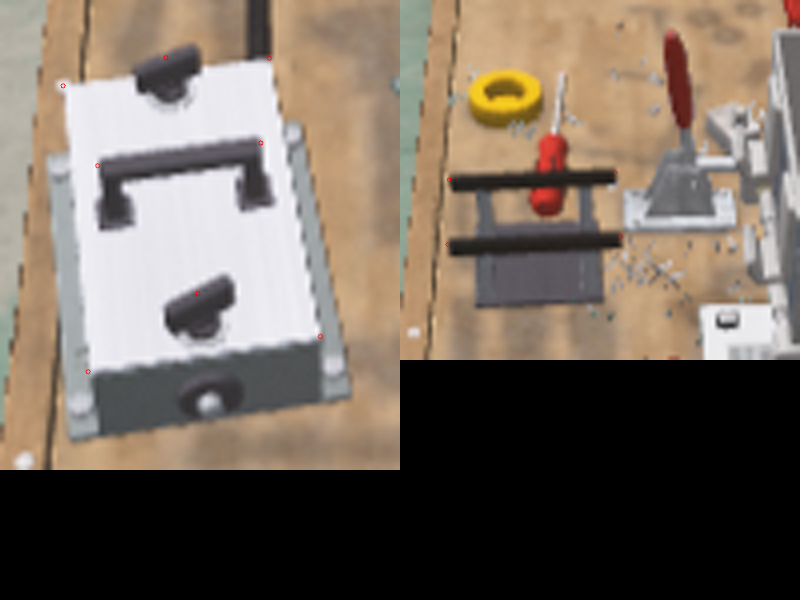

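```bash
cat >> h.py <<'E'
def goto(x,y,z,yaw):
    """print shift (m, tool axes) and turn (deg) to reach world TCP x,y,z and tool-x heading yaw"""
    s=read_state();M=R.from_quat(s["ee_rot"]).as_matrix()
    d=M.T@(np.array([x,y,z])-s["position"])/1000
    h=np.degrees(np.arctan2(M[1,0],M[0,0]));turn=-((yaw-h+180)%360-180)
    print("shift",d.round(4),"turn",round(turn,1),"| yaw now",round(h,2),"tilt",round(np.degrees(np.arccos(-M[2,2])),2),"pos",s["position"].round(1),
     "F",s["contact_force"].round(1),"T",s["wrist_torque"].round(2),"w",round(s["gripper_width"],1),"t",s["clock"],"j6",round(s["joints"][5],2))
E
python3 -c "
from h import *
goto(430,250,248,-85);goto(440.8,-97.7,200,-151)"
```

```text
shift [ 3.312e-01  2.533e-01 -1.000e-04] turn 66.9 | yaw now -18.11 tilt 0.11 pos [193.9 593.6 247.3] F [-0.5 -0.6 -0.3] T [-0.03 -0.04 -0.02] w 85.1 t 0.1 j6 -0.26
shift [0.4495 0.5803 0.0485] turn 132.9 | yaw now -18.11 tilt 0.11 pos [193.9 593.6 247.3] F [-0.5 -0.6 -0.3] T [-0.03 -0.04 -0.02] w 85.1 t 0.1 j6 -0.26
```

Call:
jog_arm(increments=[[0.045, 0.035, 0, 9], [0.09, 0.07, 0, 18], [0.135, 0.105, 0, 27], [0.18, 0.14, 0, 36], [0.225, 0.175, 0, 45], [0.27, 0.21, 0, 54], [0.31, 0.24, 0, 62], [0.331, 0.253, 0, 67], [0.331, 0.253, 0, 67]], hand=0.0)

```text
clock: 1.23
position: [430.4, 248.9, 247.5]
ee_rot: [0.736, -0.677, 0.0, 0.001]
contact_force: [-0.8, 0.5, -0.3]
gripper_width: 42.8
```

```bash
python3 -c "
from h import *
goto(440.8,-97.7,180,-151);print(read_state()['joints'].round(2))"
```

```text
shift [0.3461 0.0182 0.0683] turn 65.7 | yaw now -85.26 tilt 0.16 pos [430.4 248.9 247.5] F [-0.8  0.5 -0.3] T [ 0.05 -0.02 -0.02] w 42.8 t 1.225 j6 -0.77
[ 0.85  0.17 -0.3   0.   -1.11 -0.77]
```

Call:
jog_arm(increments=[[0.04, 0.002, 0, 8], [0.085, 0.004, 0, 16], [0.13, 0.006, 0.005, 24.5], [0.175, 0.009, 0.01, 33], [0.22, 0.012, 0.02, 41.5], [0.265, 0.014, 0.035, 50], [0.305, 0.016, 0.05, 58], [0.335, 0.018, 0.06, 63], [0.346, 0.018, 0.068, 65.7], [0.346, 0.018, 0.068, 65.7]])

```text
clock: 2.48
position: [440.7, -97.3, 179.7]
ee_rot: [-0.251, 0.968, -0.001, -0.002]
contact_force: [0.0, 0.4, -0.4]
gripper_width: 42.3
```

```bash
python3 -c "
from h import *
goto(440.8,-97.7,82,-151);print(read_state()['joints'].round(2))
t=get_image('top');s=get_image('side')
crop(t,370,235,114,90,7,'pics/t1.png');crop(s,220,225,105,130,4.5,'pics/s1.png')"
```

```text
shift [-0.0002 -0.0003  0.0977] turn 0.1 | yaw now -150.93 tilt 0.21 pos [440.7 -97.3 179.7] F [ 0.   0.4 -0.4] T [-0.   -0.06  0.  ] w 42.3 t 2.475 j6 -1.21
[ 0.15  0.16 -0.5   0.   -0.91 -1.21]
```

View pics/t1.png

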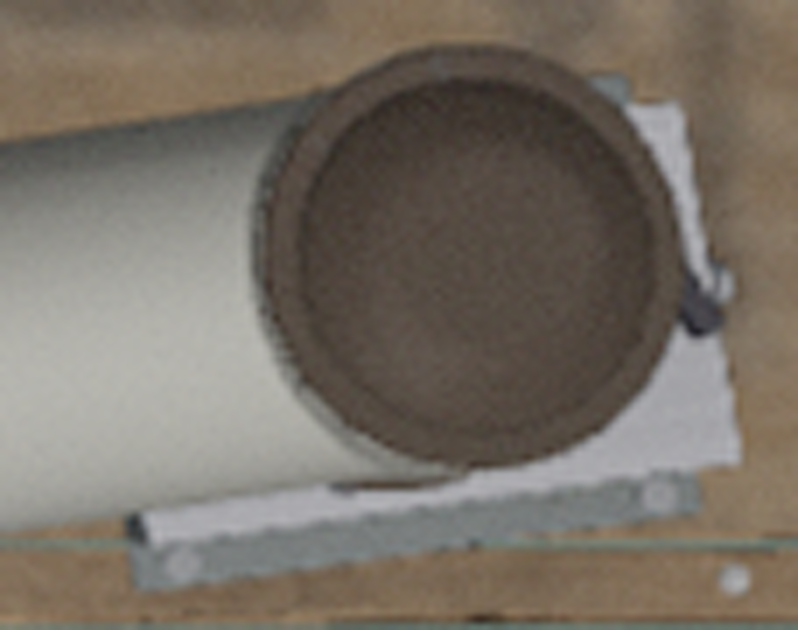

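View pics/s1.png

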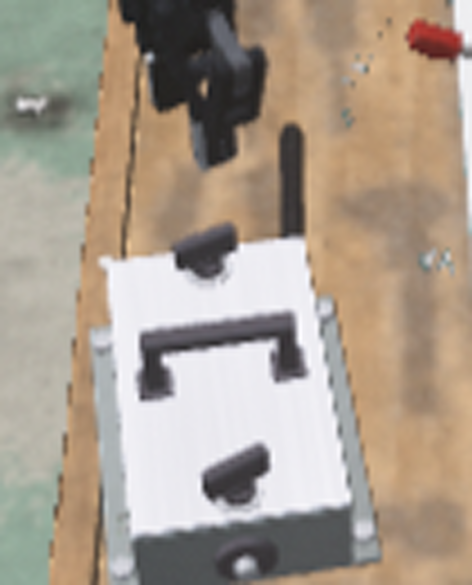

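The top view is blocked by the wrist. The side view shows the fingers above wing A (crop (205,250)), all clear. I'll descend part of the way.

Call:
jog_arm(increments=[[0, 0, 0.025, 0], [0, 0, 0.05, 0], [0, 0, 0.068, 0], [0, 0, 0.07, 0], [0, 0, 0.07, 0]])

```text
clock: 3.2
position: [442.0, -96.3, 111.3]
ee_rot: [-0.253, 0.968, -0.001, 0.0]
contact_force: [0.8, 0.1, 0.3]
gripper_width: 42.8
```

```bash
python3 -c "
from h import *
goto(440.8,-97.7,82,-151)
s=get_image('side')
crop(s,230,235,85,80,7,'pics/s2.png')
p=proj('side',[440.8,-97.7,87]);print((p-[230,235])*7)
p=proj('side',[440.8,-97.7,95]);print((p-[230,235])*7)"
```

```text
shift [ 0.0017 -0.0006  0.0293] turn 0.3 | yaw now -150.75 tilt 0.14 pos [442.  -96.3 111.3] F [0.8 0.1 0.3] T [ 0.01 -0.02  0.05] w 42.8 t 3.2 j6 -1.21
[243.09945504 292.6685736 ]
[241.44692468 277.23658055]
```

View pics/s2.png

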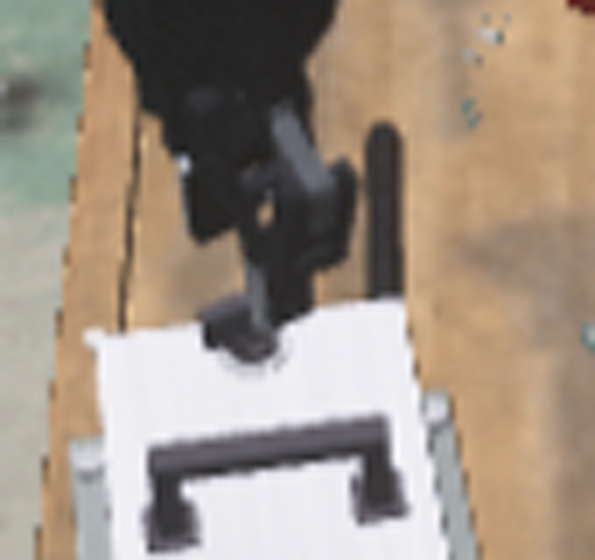

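Call:
jog_arm(increments=[[0.001, 0, 0.01, 0], [0.001, 0, 0.02, 0], [0.001, 0, 0.028, 0], [0.001, 0, 0.028, 0]])

```text
clock: 3.75
position: [440.7, -97.1, 82.6]
ee_rot: [-0.252, 0.968, -0.001, -0.001]
contact_force: [-0.0, -0.4, 0.3]
gripper_width: 42.9
```

Call:
jog_arm(increments=[[0, 0, 0, 0], [0, 0, 0, 0], [0, 0, 0, 0], [0, 0, 0, 0], [0, 0, 0, 0], [0, 0, 0, 0]], hand=-1)

```text
clock: 4.5
position: [441.2, -97.1, 83.0]
ee_rot: [-0.252, 0.968, -0.001, -0.0]
contact_force: [-0.5, -0.5, 5.9]
gripper_width: 7.6
```

```bash
python3 -c "
from h import *
goto(440.8,-97.7,82,-151)
s=get_image('side')
crop(s,230,235,85,80,7,'pics/s3.png')"
```

```text
shift [ 0.0006 -0.0003  0.001 ] turn 0.2 | yaw now -150.76 tilt 0.16 pos [441.2 -97.1  83. ] F [-0.5 -0.5  5.9] T [-0.31  0.09 -0.04] w 7.6 t 4.5 j6 -1.21
```

View pics/s3.png

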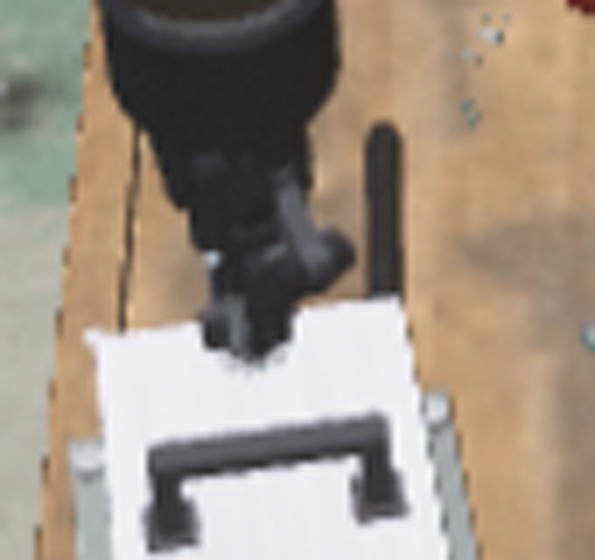

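Call:
jog_arm(increments=[[0, 0, 0, -5], [0, 0, 0, -12], [0, 0, 0, -20], [0, 0, 0, -28], [0, 0, 0, -36], [0, 0, 0, -44], [0, 0, 0, -52], [0, 0, 0, -58], [0, 0, 0, -60], [0, 0, 0, -60]])

```text
clock: 5.8
position: [440.6, -96.8, 83.1]
ee_rot: [-0.702, 0.712, -0.001, -0.001]
contact_force: [-3.1, 1.4, 4.4]
gripper_width: 7.9
```

```bash
python3 -c "
from h import *
goto(440.8,-97.7,82,97.8-180)"
```

```text
shift [ 0.0009 -0.0002  0.0011] turn -8.5 | yaw now -90.75 tilt 0.14 pos [440.6 -96.8  83.1] F [-3.1  1.4  4.4] T [ 0.64  0.53 -0.01] w 7.9 t 5.8 j6 -0.16
```

Call:
jog_arm(increments=[[0, 0, 0, -4], [0, 0, 0, -8], [0, 0, 0, -8]])

```text
clock: 6.18
position: [440.4, -96.8, 83.1]
ee_rot: [0.75, -0.661, 0.0, 0.001]
contact_force: [-0.6, 0.6, 3.3]
gripper_width: 7.8
```

```bash
python3 -c "
from h import *
goto(440.8,-97.7,82,97.8-180)"
```

```text
shift [ 0.0009 -0.0003  0.0011] turn -0.6 | yaw now -82.78 tilt 0.15 pos [440.4 -96.8  83.1] F [-0.6  0.6  3.3] T [0.03 0.14 0.04] w 7.8 t 6.175 j6 -0.02
```

Call:
jog_arm(increments=[[0, 0, 0, -2], [0, 0, 0, -3], [0, 0, 0, -3]])

```text
clock: 6.55
position: [440.0, -96.9, 83.1]
ee_rot: [0.767, -0.642, -0.0, 0.001]
contact_force: [-2.2, 0.2, 4.7]
gripper_width: 7.8
```

```bash
python3 -c "
from h import *
goto(440.8,-97.7,82,97.8-180)"
```

```text
shift [ 0.001  -0.0007  0.0011] turn 2.4 | yaw now -79.82 tilt 0.17 pos [440.  -96.9  83.1] F [-2.2  0.2  4.7] T [-0.02  0.51 -0.28] w 7.8 t 6.55 j6 0.03
```

The torque went up to 0.28 N m at the expected angle, so screw A is at its stop. I'll release it and go up.

Call:
jog_arm(increments=[[0, 0, 0, 0], [0, 0, 0, 0], [0, 0, 0, 0], [0, 0, -0.02, 0], [0, 0, -0.06, 0], [0, 0, -0.08, 0], [0, 0, -0.08, 0]], hand=0)

```text
clock: 7.42
position: [441.1, -96.5, 164.4]
ee_rot: [0.767, -0.641, 0.001, -0.0]
contact_force: [0.4, 0.2, -0.2]
gripper_width: 42.8
```

```bash
python3 -c "
from h import *
goto(461.2,-246.3,163,-151)
s=get_image('side')
crop(s,230,235,85,120,5,'pics/s4.png')"
```

```text
shift [0.151  0.0068 0.0017] turn 71.2 | yaw now -79.8 tilt 0.15 pos [441.1 -96.5 164.4] F [ 0.4  0.2 -0.2] T [-0.04  0.01  0.01] w 42.8 t 7.425 j6 0.03
```

View pics/s4.png

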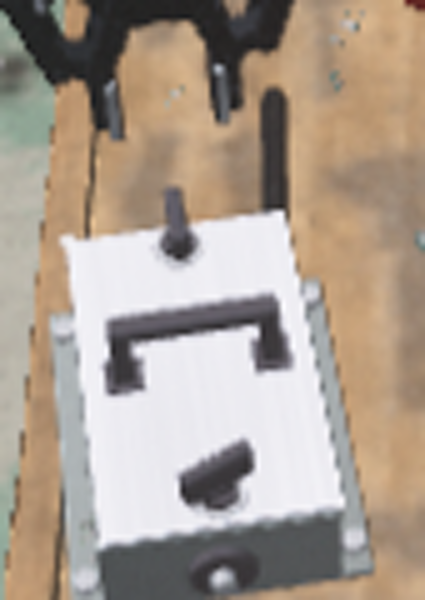

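Wing A now lies along the plate (crop (175,215)). Next is screw B.

Call:
jog_arm(increments=[[0.03, 0.001, 0, 9], [0.06, 0.002, 0, 18], [0.09, 0.003, 0, 28], [0.12, 0.004, 0, 38], [0.14, 0.006, 0, 48], [0.151, 0.0068, 0, 57], [0.151, 0.0068, 0, 66], [0.151, 0.0068, 0, 71.2], [0.151, 0.0068, 0.01, 71.2], [0.151, 0.0068, 0.01, 71.2]])

```text
clock: 8.72
position: [458.9, -246.0, 151.2]
ee_rot: [-0.251, 0.968, 0.0, -0.003]
contact_force: [0.7, -0.3, -0.3]
gripper_width: 42.6
```

```bash
python3 -c "
from h import *
goto(461.2,-246.3,83,-151)
s=get_image('side')
crop(s,230,235,85,120,5,'pics/s5.png')
t=get_image('top');crop(t,370,235,114,90,7,'pics/t5.png')"
```

```text
shift [-0.0022 -0.0015  0.0682] turn 0.0 | yaw now -150.96 tilt 0.3 pos [ 458.9 -246.   151.2] F [ 0.7 -0.3 -0.3] T [ 0.02 -0.02  0.  ] w 42.6 t 8.725 j6 -0.89
```

View pics/s5.png

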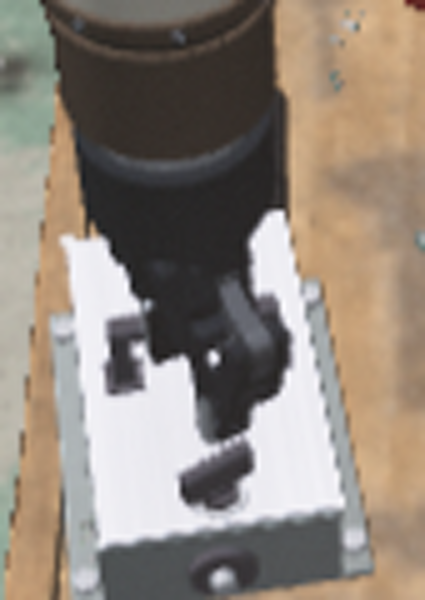

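View pics/t5.png

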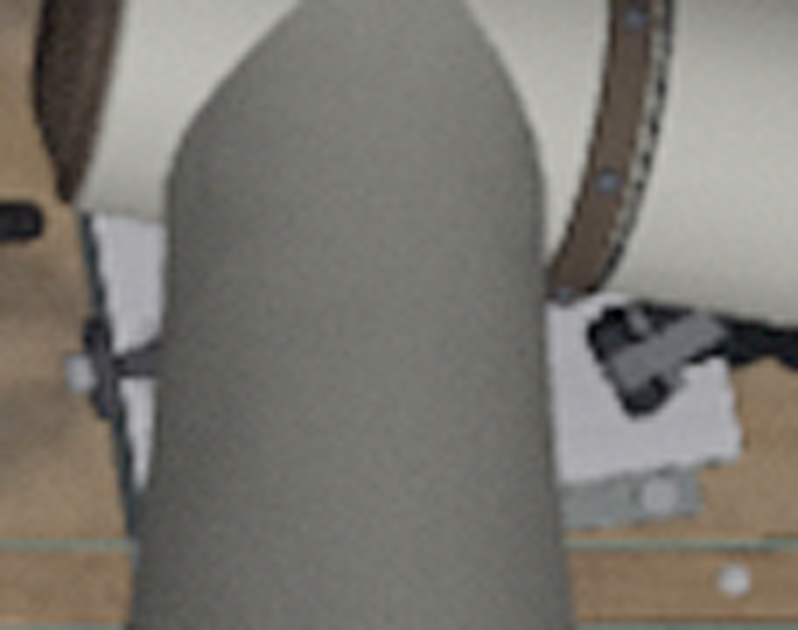

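Call:
jog_arm(increments=[[-0.001, -0.001, 0.01, 0], [-0.002, -0.0015, 0.03, 0], [-0.002, -0.0015, 0.04, 0], [-0.002, -0.0015, 0.04, 0], [-0.002, -0.0015, 0.04, 0]])

```text
clock: 9.45
position: [462.6, -246.8, 113.0]
ee_rot: [-0.251, 0.968, -0.001, -0.001]
contact_force: [1.1, -0.7, -0.1]
gripper_width: 42.6
```

```bash
python3 -c "
from h import *
goto(461.2,-246.3,83,-151)
s=get_image('side')
crop(s,240,275,75,80,7,'pics/s6.png')"
```

```text
shift [0.0009 0.0011 0.03  ] turn 0.0 | yaw now -150.95 tilt 0.14 pos [ 462.6 -246.8  113. ] F [ 1.1 -0.7 -0.1] T [-0.02 -0.02 -0.05] w 42.6 t 9.45 j6 -0.89
```

View pics/s6.png

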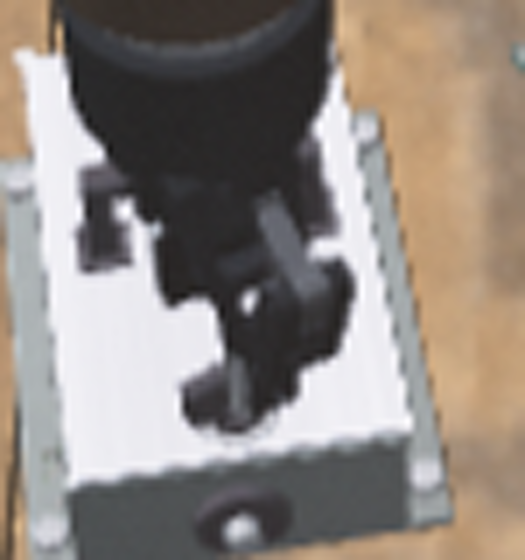

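Call:
jog_arm(increments=[[0.001, 0.001, 0.01, 0], [0.001, 0.001, 0.02, 0], [0.001, 0.001, 0.03, 0], [0.001, 0.001, 0.03, 0]])

```text
clock: 10.0
position: [460.5, -246.3, 81.9]
ee_rot: [-0.251, 0.968, -0.0, -0.002]
contact_force: [-0.1, 0.2, 0.5]
gripper_width: 42.8
```

Call:
jog_arm(increments=[[0, 0, 0, 0], [0, 0, 0, 0], [0, 0, 0, 0], [0, 0, 0, 0], [0, 0, 0, 0], [0, 0, 0, 0]], hand=-1)

```text
clock: 10.75
position: [461.0, -246.5, 82.9]
ee_rot: [-0.251, 0.968, -0.001, -0.001]
contact_force: [-0.7, 1.1, 5.5]
gripper_width: 7.7
```

```bash
python3 -c "
from h import *
goto(461.2,-246.3,83,-151)
s=get_image('side')
crop(s,240,275,75,80,7,'pics/s7.png')"
```

```text
shift [-0.0003  0.0001 -0.0001] turn 0.1 | yaw now -150.93 tilt 0.18 pos [ 461.  -246.5   82.9] F [-0.7  1.1  5.5] T [0.18 0.27 0.04] w 7.7 t 10.75 j6 -0.89
```

View pics/s7.png

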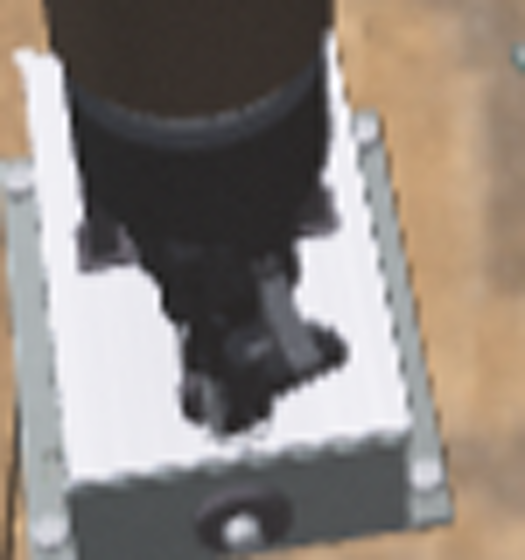

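Same grip reading as on A (7.7 mm opening). I'll turn it anticlockwise.

Call:
jog_arm(increments=[[0, 0, 0, -5], [0, 0, 0, -12], [0, 0, 0, -20], [0, 0, 0, -28], [0, 0, 0, -36], [0, 0, 0, -44], [0, 0, 0, -52], [0, 0, 0, -60], [0, 0, 0, -65], [0, 0, 0, -65]])

```text
clock: 12.05
position: [461.4, -246.6, 82.9]
ee_rot: [0.731, -0.682, 0.0, 0.001]
contact_force: [-0.6, -0.7, -0.7]
gripper_width: 7.7
```

```bash
python3 -c "
from h import *
goto(461.2,-246.3,83,-82.2)"
```

```text
shift [-0.0004  0.0002 -0.0001] turn -3.8 | yaw now -85.98 tilt 0.15 pos [ 461.4 -246.6   82.9] F [-0.6 -0.7 -0.7] T [-0.31 -0.31  0.13] w 7.7 t 12.05 j6 0.25
```

Call:
jog_arm(increments=[[0, 0, 0, -3], [0, 0, 0, -5], [0, 0, 0, -5]])

```text
clock: 12.42
position: [461.7, -246.7, 83.0]
ee_rot: [0.76, -0.65, 0.001, 0.001]
contact_force: [0.9, -1.2, -0.9]
gripper_width: 7.3
```

```bash
python3 -c "
from h import *
goto(461.2,-246.3,83,-82.2)"
```

```text
shift [-0.0004  0.0004 -0.    ] turn 1.2 | yaw now -81.05 tilt 0.13 pos [ 461.7 -246.7   83. ] F [ 0.9 -1.2 -0.9] T [-0.15 -0.48 -0.1 ] w 7.3 t 12.425 j6 0.33
```

Call:
jog_arm(increments=[[0, 0, 0, -2], [0, 0, 0, -3], [0, 0, 0, -3]])

```text
clock: 12.8
position: [463.1, -246.5, 83.2]
ee_rot: [0.776, -0.63, 0.002, -0.0]
contact_force: [5.1, 2.4, -1.6]
gripper_width: 7.9
```

```bash
python3 -c "
from h import *
goto(461.2,-246.3,83,-82.2)"
```

```text
shift [-0.0006  0.0018  0.0002] turn 4.1 | yaw now -78.12 tilt 0.2 pos [ 463.1 -246.5   83.2] F [ 5.1  2.4 -1.6] T [ 0.56 -1.47 -0.85] w 7.9 t 12.8 j6 0.38
```

Torque 0.85 N m, so screw B is at its stop too. I'll release, rise and check both wings.

Call:
jog_arm(increments=[[0, 0, 0, 0], [0, 0, 0, 0], [0, 0, 0, 0], [0, 0, -0.02, 0], [0, 0, -0.06, 0], [0, 0, -0.09, 0], [0, 0, -0.1, 0], [0, 0, -0.1, 0]], hand=0)

```text
clock: 13.8
position: [462.5, -246.2, 183.1]
ee_rot: [0.776, -0.63, 0.002, -0.0]
contact_force: [0.1, 1.1, 0.0]
gripper_width: 42.8
```

```bash
python3 -c "
from h import *
goto(451,-172,170,7.8)
s=get_image('side')
crop(s,230,255,85,100,6,'pics/s8.png')"
```

```text
shift [-0.075  -0.004   0.0129] turn -85.9 | yaw now -78.13 tilt 0.2 pos [ 462.5 -246.2  183.1] F [0.1 1.1 0. ] T [ 0.01 -0.02  0.05] w 42.8 t 13.8 j6 0.38
```

View pics/s8.png

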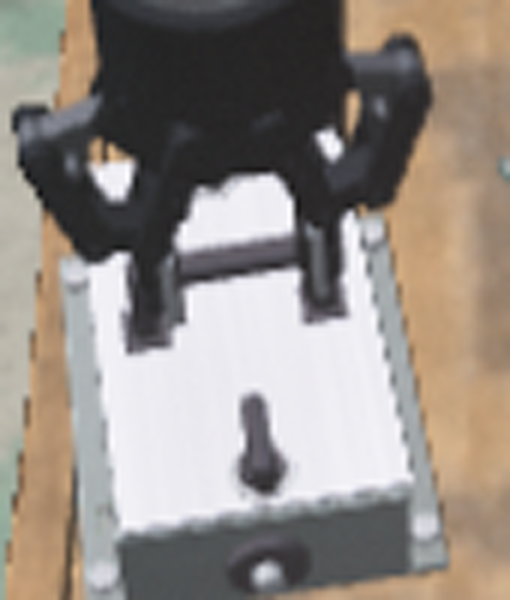

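Wing B now lies along the plate too (crop (260,440)). On to the handle.

Call:
jog_arm(increments=[[-0.01, -0.001, 0, -9], [-0.02, -0.001, 0, -19], [-0.03, -0.002, 0, -29], [-0.04, -0.003, 0, -39], [-0.055, -0.004, 0, -49], [-0.07, -0.004, 0, -59], [-0.075, -0.004, 0, -69], [-0.075, -0.004, 0, -79], [-0.075, -0.004, 0, -86], [-0.075, -0.004, 0, -86]])

```text
clock: 15.1
position: [449.7, -171.7, 180.6]
ee_rot: [0.998, 0.068, -0.001, 0.0]
contact_force: [-0.7, -0.3, -0.7]
gripper_width: 42.7
```

```bash
python3 -c "
from h import *
goto(451,-172,125,7.8)
s=get_image('side')
crop(s,230,255,85,100,6,'pics/s9.png')"
```

```text
shift [0.0014 0.0004 0.0556] turn -0.0 | yaw now 7.78 tilt 0.15 pos [ 449.7 -171.7  180.6] F [-0.7 -0.3 -0.7] T [ 0.   -0.01  0.03] w 42.7 t 15.1 j6 1.73
```

View pics/s9.png

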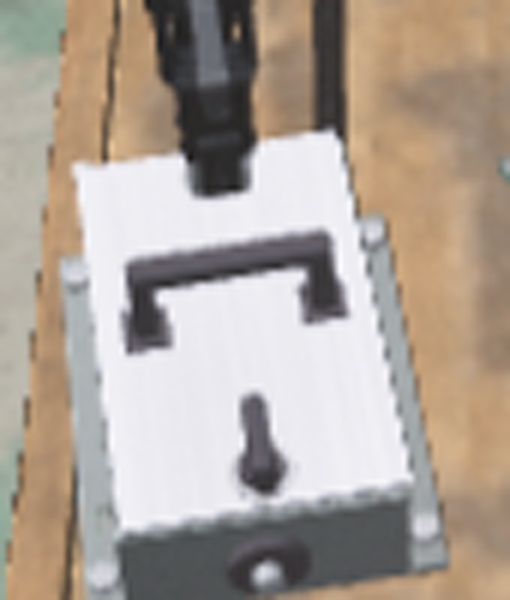

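Call:
jog_arm(increments=[[0.001, 0, 0.02, 0], [0.001, 0, 0.045, 0], [0.001, 0, 0.065, 0], [0.001, 0, 0.08, 0], [0.001, 0, 0.09, 0], [0.001, 0, 0.09, 0], [0.001, 0, 0.09, 0]])

```text
clock: 16.02
position: [451.1, -171.8, 91.2]
ee_rot: [0.998, 0.067, -0.0, 0.001]
contact_force: [0.1, -0.1, -0.4]
gripper_width: 42.8
```

```bash
python3 -c "
from h import *
goto(451,-172,90.5,7.8)
s=get_image('side')
crop(s,230,255,85,100,6,'pics/s10.png')"
```

```text
shift [-0.0001  0.0002  0.0008] turn -0.1 | yaw now 7.72 tilt 0.09 pos [ 451.1 -171.8   91.2] F [ 0.1 -0.1 -0.4] T [-0.01  0.01  0.01] w 42.8 t 16.025 j6 1.73
```

View pics/s10.png

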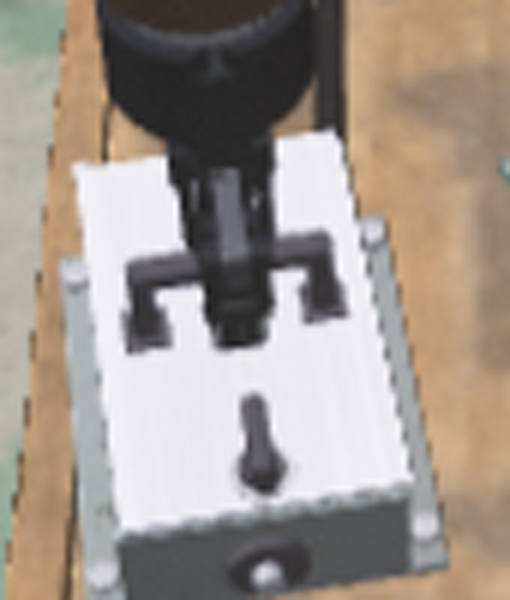

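The fingers straddle the middle of the bar. I'll close and lift straight up, slowly at first.

Call:
jog_arm(increments=[[0, 0, 0, 0], [0, 0, 0, 0], [0, 0, 0, 0], [0, 0, 0, 0], [0, 0, 0, 0], [0, 0, 0, 0]], hand=-1)

```text
clock: 16.82
position: [451.6, -171.8, 92.1]
ee_rot: [0.998, 0.067, 0.0, 0.001]
contact_force: [-0.5, 1.4, 6.1]
gripper_width: 10.6
```

Call:
jog_arm(increments=[[0, 0, -0.002, 0], [0, 0, -0.004, 0], [0, 0, -0.007, 0], [0, 0, -0.01, 0], [0, 0, -0.01, 0]])

```text
clock: 17.45
position: [451.7, -171.8, 102.3]
ee_rot: [0.998, 0.067, 0.0, 0.001]
contact_force: [0.5, -0.5, -2.3]
gripper_width: 11.4
```

```bash
python3 -c "
from h import *
goto(451,-172,180,7.8)
s=get_image('side')
crop(s,230,255,85,100,6,'pics/s11.png')"
```

```text
shift [-0.0006  0.0003 -0.0777] turn -0.1 | yaw now 7.73 tilt 0.1 pos [ 451.7 -171.8  102.3] F [ 0.5 -0.5 -2.3] T [-0.04 -0.05 -0.03] w 11.4 t 17.45 j6 1.73
```

View pics/s11.png

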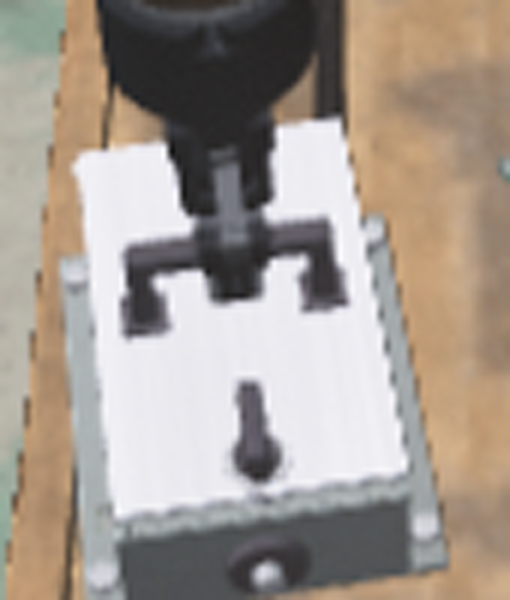

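Call:
jog_arm(increments=[[0, 0, -0.008, 0], [0, 0, -0.018, 0], [0, 0, -0.032, 0], [0, 0, -0.048, 0], [0, 0, -0.064, 0], [0, 0, -0.078, 0], [0, 0, -0.085, 0], [0, 0, -0.088, 0], [0, 0, -0.088, 0]])

```text
clock: 18.62
position: [451.3, -171.6, 189.9]
ee_rot: [0.998, 0.067, 0.0, 0.001]
contact_force: [-0.5, 0.6, -3.5]
gripper_width: 10.6
```

```bash
python3 -c "
from h import *
goto(465.8,276.2,190,2.03)
s=get_image('side')
crop(s,210,200,125,150,4,'pics/s12.png')"
```

```text
shift [ 0.0746 -0.4417 -0.0006] turn 5.7 | yaw now 7.73 tilt 0.07 pos [ 451.3 -171.6  189.9] F [-0.5  0.6 -3.5] T [-0.01  0.05  0.02] w 10.6 t 18.625 j6 1.73
```

View pics/s12.png

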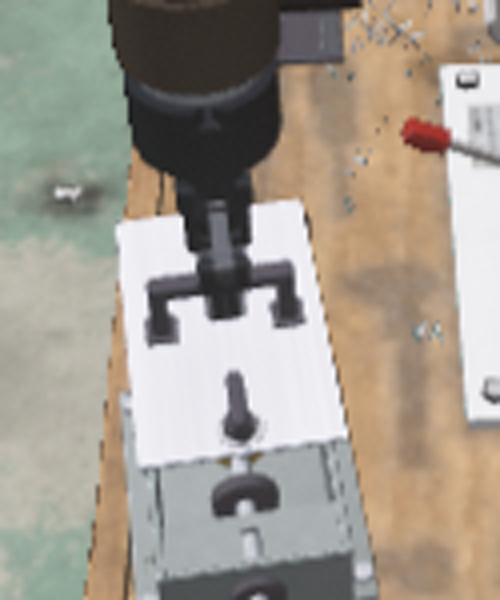

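The cover is off and level, with the screws hanging free above the open housing. Carrying it to the rest.

Call:
jog_arm(increments=[[0.002, -0.012, 0, 0], [0.006, -0.035, 0, 0], [0.011, -0.065, 0, 0.5], [0.016, -0.095, 0, 1], [0.021, -0.125, 0, 1.5], [0.026, -0.155, 0, 2], [0.031, -0.185, 0, 2.5], [0.036, -0.215, 0, 3], [0.041, -0.24, 0, 3.5], [0.043, -0.255, 0, 4]])

```text
clock: 19.92
position: [459.2, 88.6, 189.1]
ee_rot: [0.999, 0.033, -0.0, 0.001]
contact_force: [-0.0, -1.0, -2.9]
gripper_width: 10.7
```

```bash
python3 -c "
from h import *
goto(465.8,276.2,190,2.03)"
```

```text
shift [ 0.0191 -0.1867 -0.0012] turn 1.8 | yaw now 3.8 tilt 0.09 pos [459.2  88.6 189.1] F [-0.  -1.  -2.9] T [-0.01 -0.03 -0.04] w 10.7 t 19.925 j6 1.1
```

Call:
jog_arm(increments=[[0.003, -0.03, 0, 0.3], [0.006, -0.06, 0, 0.6], [0.009, -0.09, 0, 0.9], [0.012, -0.12, 0, 1.2], [0.015, -0.148, 0, 1.5], [0.017, -0.168, 0, 1.8], [0.019, -0.182, 0, 1.8], [0.019, -0.187, 0, 1.8], [0.019, -0.187, 0, 1.8], [0.019, -0.187, 0, 1.8]])

```text
clock: 21.18
position: [465.6, 275.8, 188.8]
ee_rot: [1.0, 0.017, -0.001, 0.001]
contact_force: [-0.1, -0.4, -3.3]
gripper_width: 10.6
```

```bash
python3 -c "
from h import *
goto(465.8,276.2,110,2.03)
s=get_image('side');t=get_image('top')
crop(s,220,110,135,120,5,'pics/s13.png');crop(t,150,215,130,110,6,'pics/t13.png')"
```

```text
shift [ 0.0003 -0.0006  0.0788] turn -0.1 | yaw now 1.95 tilt 0.12 pos [465.6 275.8 188.8] F [-0.1 -0.4 -3.3] T [-0.05 -0.02  0.04] w 10.6 t 21.175 j6 0.77
```

View pics/s13.png

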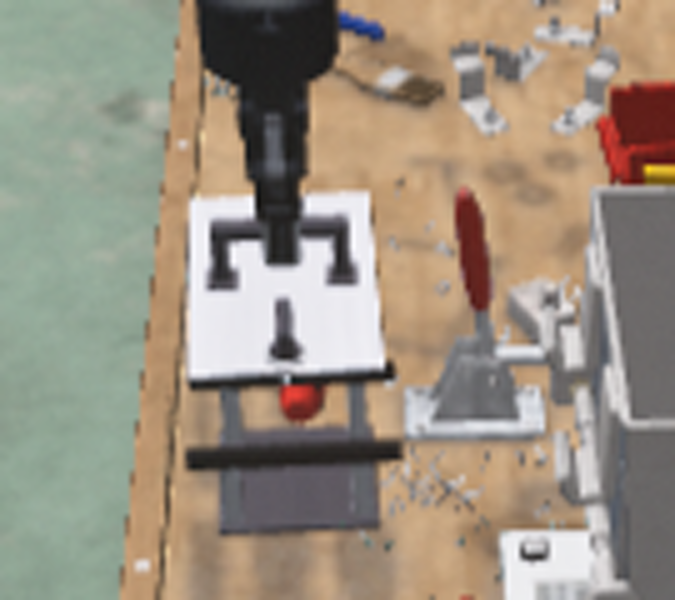

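View pics/t13.png

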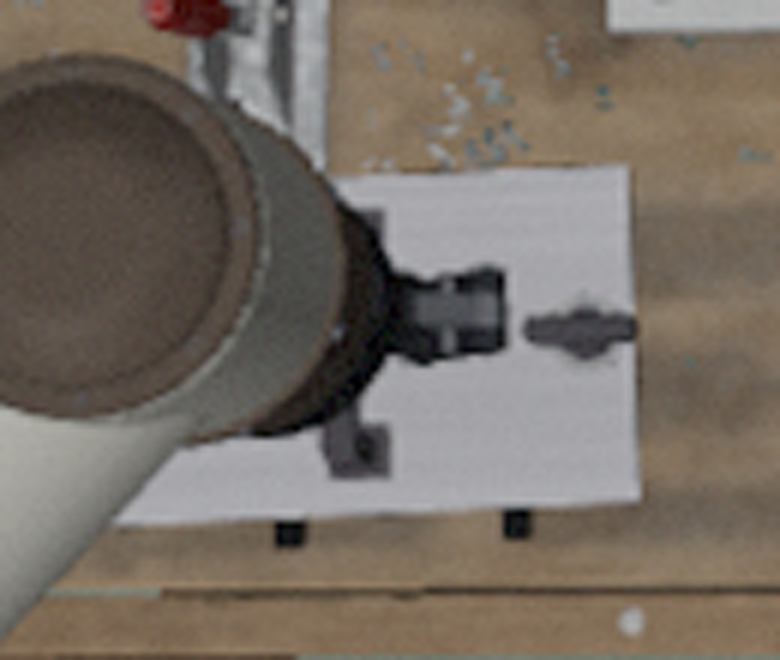

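Run:
```python
from m import *
a=fit_edge(cv2.resize(get_image("top"),None,fx=1,fy=1),(254.7,244),(256.5,297),2)
t=get_image("top")
b=fit_edge(t,(212,244),(252,242.8),2);c=fit_edge(t,(180,302),(254,298.2),2)
TR,BR=inter(a,b),inter(a,c)
W=[onz("top",*q,156) for q in(TR,BR)];print(W,a[2],b[2],c[2],np.linalg.norm(W[0]-W[1]))
d=W[0]-W[1];yaw=np.degrees(np.arctan2(d[1],d[0]));m=(W[0]+W[1])/2
print(yaw,m+90*np.array([-np.sin(np.radians(yaw)),np.cos(np.radians(yaw)),0]))
l=c[1];w0=onz("top",*c[0],156);w1=onz("top",*(c[0]+20*l),156);print(np.degrees(np.arctan2(-(w1-w0)[0],(w1-w0)[1])))
```

```text
[array([523.16564883, 188.19004211, 156.        ]), array([413.84662404, 183.89249945, 156.        ])] 0.15985489 0.20285393 0.15937746 109.40346454888716
2.2512488608143055 [464.97079282 275.97180701 156.        ]
-177.79221120796376
```

The plate's centre measures (465.0, 276.0) with yaw 2.2°, against a rest centre of (465.8, 276.2) and yaw 2.0°. Lowering it.

Call:
jog_arm(increments=[[0.0003, 0, 0.01, 0], [0.0005, 0, 0.025, 0], [0.0005, 0, 0.042, 0], [0.0005, 0, 0.058, 0], [0.0005, 0, 0.07, 0], [0.0005, 0, 0.078, 0], [0.0005, 0, 0.082, 0], [0.0005, 0, 0.084, 0], [0.0005, 0, 0.084, 0]])

```text
clock: 22.5
position: [466.3, 276.1, 105.1]
ee_rot: [1.0, 0.017, -0.0, 0.0]
contact_force: [0.2, -0.1, -2.1]
gripper_width: 10.9
```

```bash
python3 -c "
from h import *
goto(465.8,276.2,97,2.03)
s=get_image('side')
crop(s,240,130,100,95,6,'pics/s14.png')"
```

```text
shift [-0.0005 -0.0001  0.0081] turn -0.1 | yaw now 1.97 tilt 0.05 pos [466.3 276.1 105.1] F [ 0.2 -0.1 -2.1] T [ 0.   -0.02  0.01] w 10.9 t 22.5 j6 0.77
```

View pics/s14.png

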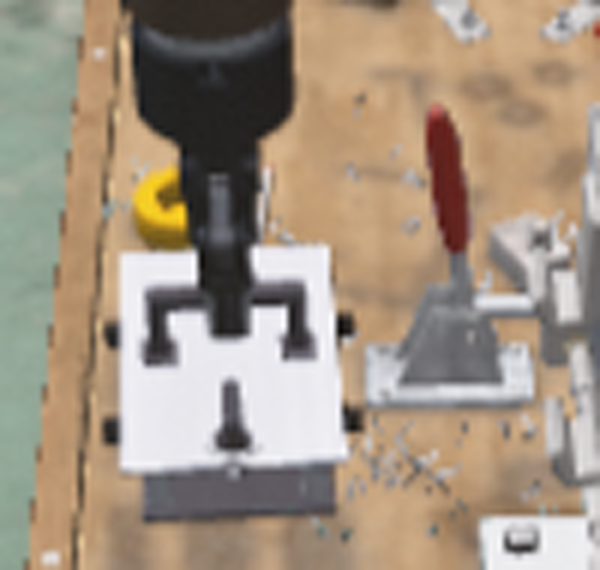

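The plate is centred over both rails. Lowering the last 8 mm slowly while watching the force.

Call:
jog_arm(increments=[[0, 0, 0.0015, 0], [0, 0, 0.003, 0], [0, 0, 0.0045, 0], [0, 0, 0.006, 0], [0, 0, 0.007, 0], [0, 0, 0.007, 0], [0, 0, 0.007, 0]])

```text
clock: 23.42
position: [466.4, 276.2, 98.3]
ee_rot: [1.0, 0.017, -0.0, 0.0]
contact_force: [0.6, 0.1, -4.2]
gripper_width: 10.9
```

Call:
jog_arm(increments=[[0, 0, 0.001, 0], [0, 0, 0.001, 0], [0, 0, 0.001, 0]])

```text
clock: 23.8
position: [466.4, 276.1, 97.3]
ee_rot: [1.0, 0.017, -0.0, 0.0]
contact_force: [0.0, 0.2, -3.8]
gripper_width: 10.7
```

```bash
python3 -c "
from h import *
goto(465.8,276.2,97,2.03)"
```

```text
shift [-0.0006 -0.0001  0.0003] turn -0.1 | yaw now 1.97 tilt 0.04 pos [466.4 276.1  97.3] F [ 0.   0.2 -3.8] T [-0.01  0.01  0.  ] w 10.7 t 23.8 j6 0.77
```

Call:
jog_arm(increments=[[0, 0, 0.0005, 0], [0, 0, 0.001, 0], [0, 0, 0.001, 0]])

```text
clock: 24.18
position: [466.5, 276.2, 97.1]
ee_rot: [1.0, 0.017, 0.0, 0.0]
contact_force: [-2.3, -0.3, 4.8]
gripper_width: 10.8
```

Call:
jog_arm(increments=[[0, 0, 0.0005, 0], [0, 0, 0.001, 0], [0, 0, 0.001, 0]])

```text
clock: 24.55
position: [466.5, 276.2, 97.1]
ee_rot: [1.0, 0.018, 0.0, 0.0]
contact_force: [-4.9, -1.5, 8.4]
gripper_width: 10.7
```

Contact: the force went from -4 N to +8 N at TCP z 97. Releasing.

Call:
jog_arm(increments=[[0, 0, -0.0005, 0], [0, 0, -0.0005, 0], [0, 0, -0.0005, 0], [0, 0, -0.0005, 0]], hand=0)

```text
clock: 25.05
position: [466.5, 276.2, 97.4]
ee_rot: [1.0, 0.017, 0.0, 0.0]
contact_force: [-0.3, 0.4, 0.4]
gripper_width: 42.4
```

```bash
python3 -c "
from h import *
goto(465.8,276.2,200,2.03)
s=get_image('side')
crop(s,240,130,100,95,6,'pics/s15.png')"
```

```text
shift [-0.0007  0.     -0.1026] turn -0.0 | yaw now 2.0 tilt 0.05 pos [466.5 276.2  97.4] F [-0.3  0.4  0.4] T [ 0.   -0.02 -0.04] w 42.4 t 25.05 j6 0.77
```

View pics/s15.png

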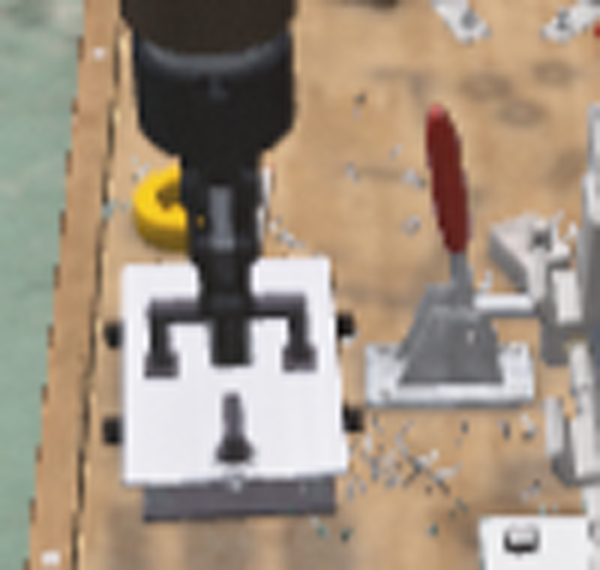

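Released, with the plate flat on the rails. I'll rise straight up, then swing clear for a final look.

Call:
jog_arm(increments=[[0, 0, -0.01, 0], [0, 0, -0.03, 0], [0, 0, -0.06, 0], [0, 0, -0.1, 0], [0, 0, -0.14, 0], [0, 0, -0.15, 0]])

```text
clock: 25.85
position: [467.5, 277.1, 251.4]
ee_rot: [1.0, 0.018, 0.003, -0.002]
contact_force: [-0.1, 0.2, -0.9]
gripper_width: 42.8
```

Call:
jog_arm(increments=[[-0.02, 0.04, 0, 0], [-0.04, 0.09, 0, 0], [-0.05, 0.14, 0, 0], [-0.06, 0.19, 0, 0], [-0.06, 0.24, 0, 0], [-0.06, 0.28, 0, 0], [-0.06, 0.28, 0, 0]])

```text
clock: 26.72
position: [416.7, -6.8, 249.6]
ee_rot: [1.0, 0.016, 0.003, -0.002]
contact_force: [-1.3, -0.3, -0.0]
gripper_width: 43.0
```

```bash
python3 -c "
from h import *
goto(465.8,276.2,200,2.03)
s=get_image('side');t=get_image('top')
cv2.imwrite('pics/t16.png',t[:,:,::-1]);cv2.imwrite('pics/s16.png',s[:,:,::-1])
crop(t,160,225,130,100,6,'pics/t16c.png')"
```

```text
shift [ 0.0576 -0.2812  0.051 ] turn -0.2 | yaw now 1.78 tilt 0.36 pos [416.7  -6.8 249.6] F [-1.3 -0.3 -0. ] T [ 0.02 -0.02  0.03] w 43.0 t 26.725 j6 1.23
```

View pics/t16.png

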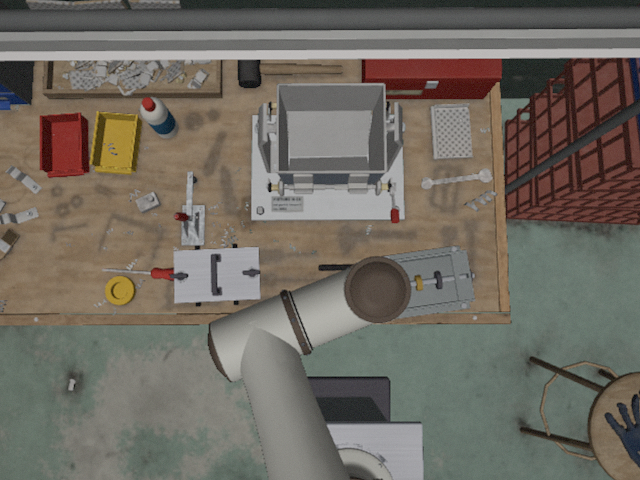

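View pics/t16c.png

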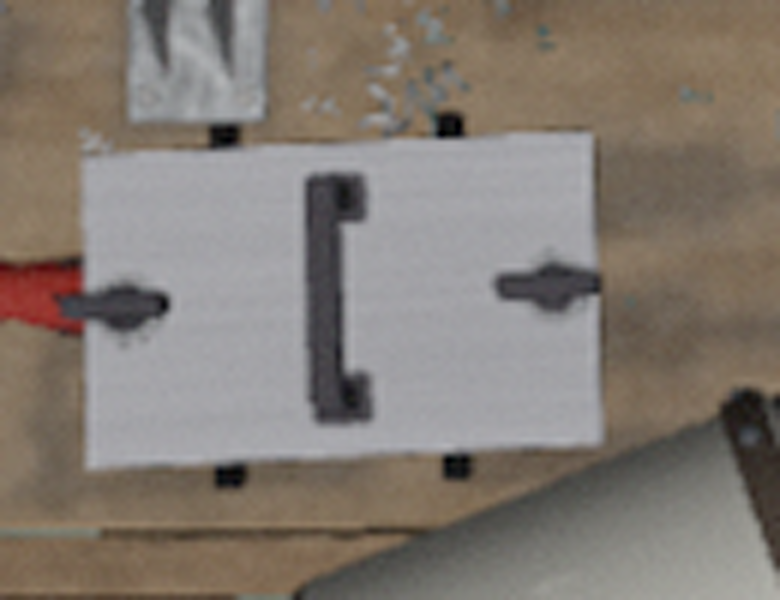

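View pics/s16.png

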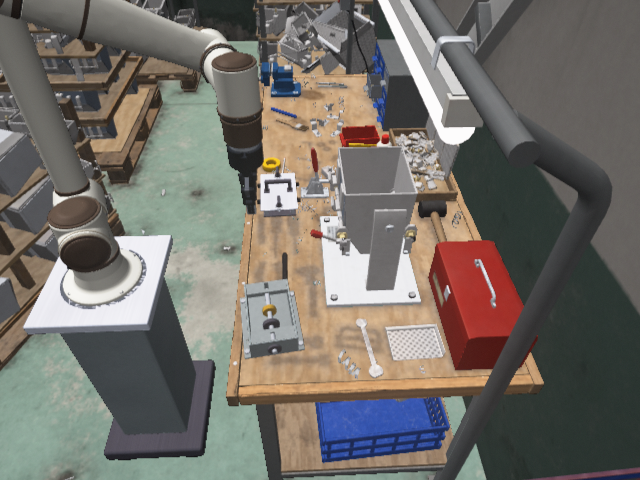

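Run:
```python
from m import *
t=cv2.imread("pics/t16.png")[:,:,::-1]
cor=[(160+a/6,225+b/6) for a,b in((83,155),(592,132),(602,444),(88,468))]
Q,r=quad(t,cor,1.8);W=np.array([onz("top",*q,64) for q in Q])
print(r,W.round(1).tolist(),W.mean(0).round(1),[np.linalg.norm(W[i]-W[(i+1)%4]).round(1) for i in range(4)])
x=(W[0]+W[1]-W[2]-W[3]);print(np.degrees(np.arctan2(x[1],x[0])))
y=(W[0]+W[3]-W[1]-W[2]);print(np.degrees(np.arctan2(-y[0],y[1])))
print(read_state()["joint_vel"].round(3), read_state()["clock"])
t0=cv2.imread("pics/top0.png");d=np.abs(t0.astype(int)-t[:,:,::-1]).max(2)
for n,(u0,v0,u1,v1) in dict(driver=(100,260,170,285),marker=(316,260,345,275),spanner=(418,165,495,192)).items():print(n,d[v0:v1,u0:u1].mean().round(1),(d[v0:v1,u0:u1]>50).sum())
```

```text
[0.15, 0.17, 0.19, 0.12] [[517.2, 367.9, 64.0], [524.5, 188.8, 64.0], [415.1, 183.9, 64.0], [407.3, 362.7, 64.0]] [466.  275.8  64. ] [np.float64(179.3), np.float64(109.4), np.float64(178.9), np.float64(110.0)]
2.6563526902357504
2.4127757278428716
[ 0.027  0.005  0.005 -0.    -0.001 -0.   ] 26.825
driver 13.1 118
marker 7.1 0
spanner 3.7 0
```

Run:
```python
import cv2,numpy as np
a=cv2.imread("pics/top0.png")[250:300,95:205];b=cv2.imread("pics/t16.png")[250:300,95:205]
cv2.imwrite("pics/cmp.png",cv2.resize(np.vstack([a,b]),None,fx=6,fy=6,interpolation=cv2.INTER_CUBIC)[:600,:660])
d=np.abs(a.astype(int)-b).max(2)[10:35,5:75];v,u=np.where(d>50);print(u.min()+100,u.max()+100,v.min()+260,v.max()+260)
```

```text
104 169 266 279
```

View pics/cmp.png

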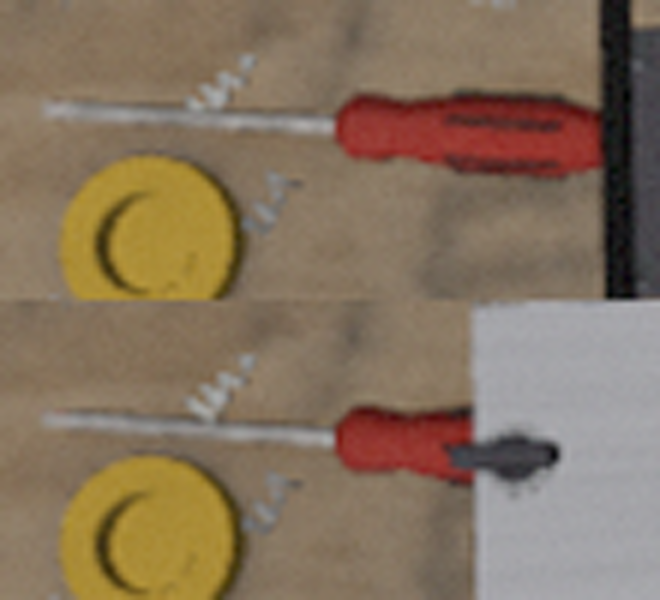

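The screwdriver looks about 2 px (~4 mm) lower than in the first picture. I need to know when that happened. Comparing the side picture taken before lowering, and taking a new one to see whether it's still drifting.

Run:
```python
from h import *
def red(im,box):
    u0,v0,u1,v1=box;h=cv2.cvtColor(im[v0:v1,u0:u1],cv2.COLOR_BGR2HSV)
    m=(((h[...,0]<8)|(h[...,0]>172))&(h[...,1]>150)&(h[...,2]>80)).astype(np.uint8)
    M=cv2.moments(m,True);return (M['m10']/M['m00']+u0,M['m01']/M['m00']+v0,M['m00']) if M['m00'] else None
now=get_image("top")[:,:,::-1].copy();cv2.imwrite("pics/t17.png",now)
for n,im in(("t0",cv2.imread("pics/top0.png")),("t16",cv2.imread("pics/t16.png")),("now",now)):
    print(n,read_state()["clock"],red(im,(148,255,168,290)))
s0=cv2.imread("pics/side0.png")[110:230,220:355];s13=cv2.resize(cv2.imread("pics/s13.png"),(135,120),interpolation=cv2.INTER_AREA)
s16=cv2.imread("pics/s16.png")[110:230,220:355]
for n,im in(("s0",s0),("s13",s13),("s16",s16)):print(n,red(im,(55,45,75,90)),red(im,(55,72,75,90)))
cv2.imwrite("pics/sc.png",np.hstack([cv2.resize(x[30:95,30:80],None,fx=5,fy=5,interpolation=cv2.INTER_CUBIC) for x in(s0,s13,s16)]))
```

```text
t0 26.875 (159.3290322580645, 271.0, 155.0)
t16 26.875 (159.3758389261745, 273.1744966442953, 149.0)
now 26.875 (159.33986928104576, 273.0522875816994, 153.0)
s0 (61.84158415841584, 73.43564356435644, 101.0) (61.11538461538461, 78.98076923076923, 52.0)
s13 (59.5, 79.73913043478261, 46.0) (59.5, 79.73913043478261, 46.0)
s16 None None
```

View pics/sc.png

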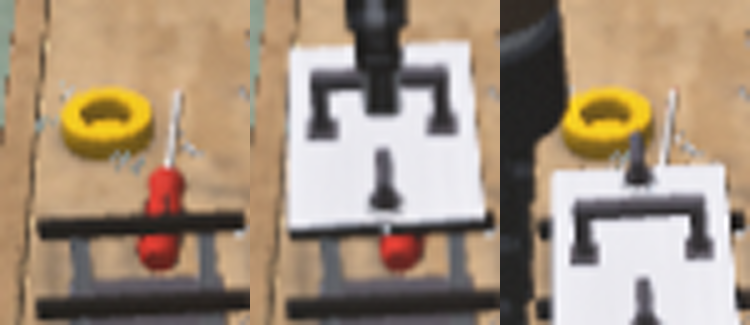

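By t=21 s, with the plate still 90 mm above the rest, the screwdriver already sat at its new place, so the lowering didn't push it. I'll let a second pass, recheck the drift, and move clear of the marker view.

Call:
jog_arm(increments=[[0, 0.02, -0.01, 0], [0, 0.05, -0.02, 0], [0, 0.08, -0.03, 0], [0, 0.1, -0.03, 0], [0, 0.1, -0.03, 0], [0, 0.1, -0.03, 0], [0, 0.1, -0.03, 0], [0, 0.1, -0.03, 0], [0, 0.1, -0.03, 0], [0, 0.1, -0.03, 0]])

```text
clock: 28.12
position: [420.7, -104.5, 279.4]
ee_rot: [1.0, 0.018, 0.003, -0.002]
contact_force: [0.4, 0.1, 1.0]
gripper_width: 42.9
```

Run:
```python
from h import *
now=get_image("top")[:,:,::-1].copy();cv2.imwrite("pics/t18.png",now)
def red(im,u0,v0,u1,v1):
    h=cv2.cvtColor(im[v0:v1,u0:u1],cv2.COLOR_BGR2HSV)
    m=(((h[...,0]<8)|(h[...,0]>172))&(h[...,1]>150)&(h[...,2]>80)).astype(np.uint8)
    M=cv2.moments(m,True);return (M['m10']/M['m00']+u0,M['m01']/M['m00']+v0)
print(red(now,148,255,168,290))
a=cv2.imread("pics/t16.png").astype(int)[230:315,165:270]
print(np.abs(a-now[230:315,165:270]).mean(), np.abs(a-now[230:315,165:270]).max())
t0=cv2.imread("pics/top0.png").astype(int)
m=np.abs(t0-now).max(2)[255:280,314:380];print("marker",m.mean(),(m>50).sum())
```

```text
(159.37662337662337, 273.02597402597405)
3.0265919701213817 84
marker 17.39030303030303 95
```

View pics/t18.png

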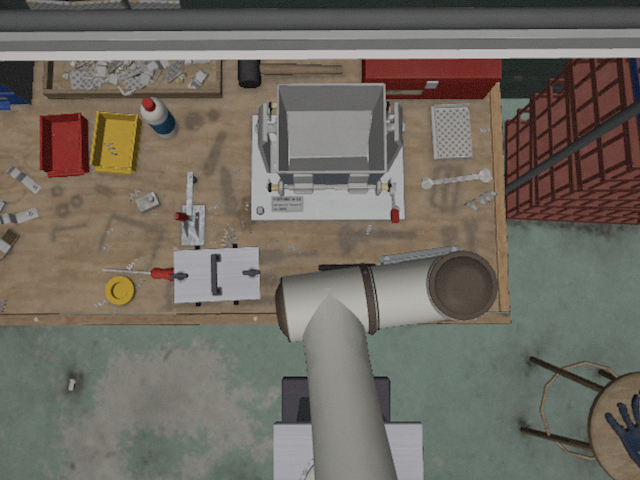

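The screwdriver is still now and so is the plate. The marker's visible part was unchanged. Handing the job in.

```bash
python3 -c "
from bench import *
print(job_done(), read_state()['clock'])"
```

```text
the job is handed in; nothing more can be done
the job is handed in; nothing more can be done
```

The cover is off and lying flat on the cover rest, and I handed the job in at about 28 s. My last check found the screwdriver about 4 mm from where it started.

- **Screws:** I turned screw A and then screw B anticlockwise by the wing to the hard stop. The torque rose to about 0.3 N m on A and 0.85 N m on B. The pictures show both wings lying along the plate.
- **Lift and placing:** I lifted the cover straight up by its handle and nothing caught. I then lowered it until it touched, at about 8 N, and released it.
- **Position on the rest:** The plate's centre measures (466.0, 275.8) mm, and the rest's centre (465.8, 276.2) mm. The plate is turned 2.4–2.7° and the rest 2.0°. The screws are outside the rails, and the arm ended well clear of the cover.
- **Marker and spanner:** The spanner's area looks unchanged from the first picture. So did the half of the marker checked at t=26.7 s. The arm hid part of the marker in the last picture, so I did not check all of it.
- **Screwdriver:** It moved about 4 mm towards the robot. It had already shifted at t=21 s, while the cover was still about 90 mm above the rest, and it lay still at the end. I never knowingly touched it; it may have rolled on its own. I left it there, because reaching for it under the cover seemed riskier.

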